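# Index the sample turntable to the next hole

## Task

Bring the next sample jar in front of the reader: press the turntable's round plunger button in with a fingertip and, keeping it pressed, push it round counter-clockwise (seen from above) to the next hole of the index ring, without running well past it. Then let the plunger spring fully up into that hole and move clear of everything. Grip and lift nothing; leave the jars standing on their pads and the bottle and the bowl where they are.

Things in the scene. Friction and masses are not known exactly. Their poses are not given: they have to be found in the camera images.
- turntable (a joint): Turn of the white disc (238 mm across, top face 62 mm above the bench) about its vertical axis, rad. 0 at the start, with the pin up in its first hole; grows counter-clockwise seen from above. The index ring has 8 holes spaced 45 degrees (0.785 rad), so the pin is centred in the next hole at +0.785. The disc turns with light friction (about 0.04 N m) once the pin is out; with the pin in a hole it is locked but for about 0.01 rad of play either way.
- plunger (a joint): How far the plunger is pressed down, m: 0 fully up (home in a hole), 0.017 at its bottom stop. The spring takes about 5 N to start and 9 N at the bottom. Pressed by more than 0.012 the pin is out of its hole and the disc is free. Let go between two holes, the pin rests against the underside of the ring and the plunger stays about 0.012 down; let go within about 5 mm (0.037 rad) of a hole's centre its tapered nose centres itself and it springs up to 0.
- button_top (a point): Centre of the flat top face of the grey round plunger button (56 mm across), 82 mm from the disc's axis, 86 mm above the bench when up; it rides round with the disc and sinks straight down when pressed. A fixed steel guard collar on the disc surrounds it: inside 61 mm across, outside 69 mm, its rim 82 mm above the bench (4 mm lower than the unpressed button), so a fingertip that has pressed the button in also pushes on the collar from inside and turns the disc. Site z is up.
- table_centre (a point): Centre of the disc's top face, on its vertical axis, 62 mm above the bench. z up; its x axis turns with the disc and points away from the button (the button lies on -x).
- pin_tip (a point): Top of the taper-nosed steel index pin (16 mm diameter), part of the plunger, 136 mm from the axis, straight outward of the button. When up, it shows 6 mm above the aluminium index ring; it sinks with the button.
- next_hole (a point): Centre, at the ring's top face (62 mm above the bench), of the hole the pin must enter: 136 mm from the axis, 45 degrees counter-clockwise of the pin's starting hole. Holes are nearly square, 18 by 20 mm, through the fixed aluminium index ring (6 mm thick, outer radius 152 mm with the white skirt) that surrounds the disc.
- reader_lens (a point): Lens of the fixed white reader block (36 by 56 mm, top 106 mm above the bench), outside the ring opposite the button's starting side, 155 mm from the axis. Its x axis points radially outward.
- jar_a_mid (a point): Centre, half-way up, of the capped glass jar (38 mm across, 45 mm tall) that stands loose in front of the reader at the start. Leave it standing on its pad.
- pad_front (a point): Centre of the top of the round rubber pad (48 mm across, 2 mm thick, top 64 mm above the bench) on which jar_a stands; it turns with the disc, 84 mm from the axis.
- jar_b_mid (a point): Centre, half-way up, of the second jar, the same, loose: the next sample, to come in front of the reader. Leave it standing on its pad.
- pad_next (a point): Centre of the top of the pad on which jar_b stands, 84 mm from the axis, 45 degrees clockwise of pad_front; turns with the disc.
- bottle_mid (a point): Centre of the loose amber bottle beside the turntable (56 mm across, 130 mm tall). Leave alone.
- bowl_mid (a point): Centre, half-way up, of the loose steel bowl beside the turntable (100 mm across, 40 mm tall). Leave alone.
There are look-alikes about, which are no part of the job. Leave any black or yellow look-alike of the part that bears jar_a_mid alone. What is shaped like the part that bears bowl_mid but brown is not meant.

How it is judged:
By the outcome, as a careful person would: the job done as asked, in the order asked, and still so for the second after the job is handed in, with the robot touching nothing.
It also fails if it takes over 35 s, if anything falls off the work surface, if the arm or the gripper's body presses on something with over 40 N, if the wrist force passes 120 N, or if a joint passes its speed limit or range.

## Robot

A 6-joint arm with a two-finger parallel gripper is mounted at the origin on the work surface. World frame = base frame: x ahead of the robot, y to its left, z up, the work surface at z = 0. Lengths are in m, angles in rad, forces in N, time in s.
With the tool pointing down it reaches from about 0.35 to 0.85 m from the base axis. Payload 8.1 kg.
Tool frame: the origin (TCP) lies between the finger pads; the fingertips stand 8 mm ahead of it and the grasp point (between the pads) lies 11 mm behind it (arm.tip_extent is the distance from the TCP to the fingertips, in m); z points along the fingers, y is the line along which they close (so a half turn about z gives the same grasp; the last joint's range is limited). The gripper opens to 93 mm and grips with 3 to 60 N. Pads are 15 mm wide; open, the fingers measure 128 mm over their backs; the gripper's body (75 mm by 188 mm) begins 65 mm behind the grasp point.
Start: joints at [1.263, 0.13, 1.488, -0, 1.523, -0.085], TCP at [0.133, 0.585, 0.227] pointing down, gripper open.
Joint ranges: [-2.96, 2.96], [-0.89, 2.26], [0.02, 2.5], [-1.34, 4.48], [0, 2.73], [-2.66, 2.66]. Speed limits (rad/s): [2.39, 2.39, 2.79, 3.14, 3.14, 3.14].

## Interface

Orientations are given as a rotation vector (axis times angle).
In Python, from plant import arm, read_camera, close_job gives the robot as it stands. The module is installed in compiled form; this text tells all that it offers.
- The arm moves only by the shell command python3 -m inch 'ROWS' [OPENING] [FORCE]. ROWS is JSON, a list of rows, each an object of numbers: "tx", "ty", "tz": the shift along the world's x, y, z in mm; "spin": the turn about the world's z in degrees. In form: [{"tx": .., "ty": .., "tz": .., "spin": ..}, ...]. A call has 1 to 12 rows; each row shifts and turns the commanded pose from where the row before left it; what a row does not reach is not made up. A row lasts 1/12 s, in which the tool goes at most 41.7 mm and 7.16 degrees, less where a joint would pass 70% of its speed; a pose out of reach is approached as far as the arm can. A call with a gripper value outside its range is refused whole. OPENING is the opening, from 0 (shut) to 1 (fully open), set as the call begins (- or left out, the last holds). The fingers move at their own pace and stop on an object; FORCE is the grip in N (left out, the last holds). Time passes only in rows, so rows that do not move let the fingers close. It gives the time, the measured TCP pose, the force, the opening and the grip force at its end, in the units of the state.
- arm.get_obs(): the state, without advancing time (a new reading comes with each control period).
- read_camera(name): name is "scene" or "top" or "wrist"; returns a dict with "color" (420x560x3 uint8, red, green, blue), "depth" (420x560 float32, m along the optical axis (not along the pixel's ray), 0 where there is no reading), "fx", "fy", "cx", "cy" (pixels), "cam_to_world" (4x4, takes a point from camera to world coordinates). Camera axes: x right, y down, z forward; pixel columns grow to the right and rows downward; lengths in m; the calibration is good to about 2 mm. A picture is of the moment at which its call begins.
- close_job(): hands the job in; it is judged then, once.
The state is a dict: "clock": time; "qpos": joint angles; "joint_velocities": joint speeds; "joint_torque": joint torques, N m; "tcp_pos": TCP position; "ee_rot": TCP orientation; "contact_force": force on the tool from outside, world axes, zero at the start; "torque": the same for the moment, N m; "finger_gap": finger opening in m; "finger_force": force on a finger pad.
Only numpy, scipy, OpenCV 4.12 (cv2) and the standard library are available. Lean on these libraries where they do the work, as an engineer would, in place of code of your own. Each camera call takes 0.05 s, during which the arm holds its last target. There are 200 camera calls.

## Working session

There is one attempt and no reset: what is moved stays moved. The work goes in short steps, Python scripts to look and compute and a shell command to move; the robot and the scene stay as the last step left them, time stands still between calls to the robot, and variables do not carry over. Pictures are saved under pics/ and viewed, at most 10 in all, crops included, and the job is handed in when it is done.

```bash
mkdir -p pics
cat > h.py <<'E'
import numpy as np, cv2
from plant import arm, read_camera, close_job
def save(c,n): cv2.imwrite('pics/'+n,c['color'][:,:,::-1])
def plane(c,u,v,z):
    T=c['cam_to_world']; d=T[:3,:3]@np.array([(u-c['cx'])/c['fx'],(v-c['cy'])/c['fy'],1]); o=T[:3,3]
    return o+d*(z-o[2])/d[2]
def proj(c,p):
    T=np.linalg.inv(c['cam_to_world']); q=T[:3,:3]@np.array(p)+T[:3,3]
    return c['fx']*q[0]/q[2]+c['cx'],c['fy']*q[1]/q[2]+c['cy']
E
python3 - <<'E'
from h import *
import pickle
d={n:read_camera(n) for n in ('top','scene')}
pickle.dump(d,open('c0.pkl','wb'))
for n in d: save(d[n],n+'0.png'); print(n,d[n]['cam_to_world'].round(3).tolist(),d[n]['fx'])
o=arm.get_obs(); print(o['clock'],o['tcp_pos'],o['ee_rot'],o['finger_gap'],o['contact_force'])
E
```

```text
top [[0.002, -0.995, 0.101, 0.508], [-1.0, -0.004, -0.016, 0.016], [0.016, -0.101, -0.995, 1.034], [0.0, 0.0, 0.0, 1.0]] 386.00572304227524
scene [[-0.823, 0.377, -0.425, 1.144], [0.568, 0.57, -0.594, 0.749], [0.018, -0.73, -0.683, 0.923], [0.0, 0.0, 0.0, 1.0]] 525.6735764353192
0.1 [0.13239617 0.58469232 0.22567821] [-3.49187642e-01 -3.12180757e+00  2.59345180e-03] 0.09288292848845754 [ 0.4365267  -0.19498412 -0.41925018]
```

View pics/top0.png

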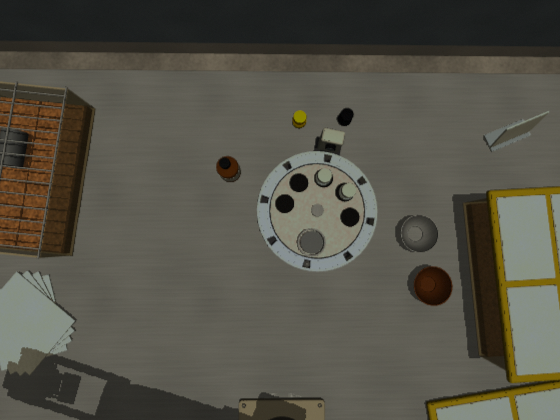

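View pics/scene0.png

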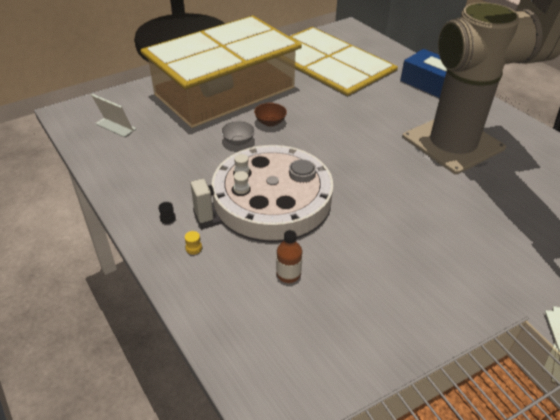

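The top view shows the disc centre near (317,211), the button near (311,242) with the pin hole near (307,264), the jars at (324,178) and (346,192), and the reader at (332,140). Counter-clockwise from the button is toward image right. The scene view agrees with this.

Run:
```python
from h import *
import pickle
d=pickle.load(open('c0.pkl','rb'));c=d['top']
im=c['color']; hsv=cv2.cvtColor(im,cv2.COLOR_RGB2HSV)
g=cv2.cvtColor(im,cv2.COLOR_RGB2GRAY)
# disc by its warm tint
m=((hsv[...,1]>20)&(hsv[...,0]<25)&(hsv[...,2]>120)).astype(np.uint8); w=np.zeros_like(m); w[140:280,245:390]=1; m*=w
m=cv2.morphologyEx(m,cv2.MORPH_OPEN,np.ones((3,3)))
cs=max(cv2.findContours(m,0,1)[0],key=cv2.contourArea); h=cv2.convexHull(cs)
e=cv2.fitEllipse(h); C=plane(c,*e[0],.062); 
print(e,C,'diam',np.array(e[1])/c['fx']*(1.034-.062))
z=cv2.resize(g[225:260,290:332],None,fx=6,fy=6,interpolation=2)
hc=cv2.HoughCircles(z,cv2.HOUGH_GRADIENT,1,200,param1=80,param2=15,minRadius=55,maxRadius=95)
print(hc)
if hc is not None:
    x,y,r=hc[0,0]; u,v=290+x/6,225+y/6; B=plane(c,u,v,.084); print(u,v,B,'R',np.hypot(*(B-C)[:2]),'r',r/6/c['fx']*.95)
# wrist-free depth check
D=c['depth']; print(D[242,311],D[211,330],D[300,300])
big=cv2.resize(im[130:285,240:395],(600,600),interpolation=2); cv2.imwrite('pics/crop0.png',big[:,:,::-1])
```

```text
((334.7803955078125, 177.1165771484375), (11.821197509765625, 14.801072120666504), 120.1040267944336) [ 0.66992128 -0.13190516  0.062     ] diam [0.02976693 0.03727054]
[[[126.5 103.5  79.8]]]
311.08334 242.25 [ 0.50453033 -0.06851825  0.084     ] R 0.17712161586812322 r 0.032732677
0.9399023 0.9731607 1.0117468
```

View pics/crop0.png

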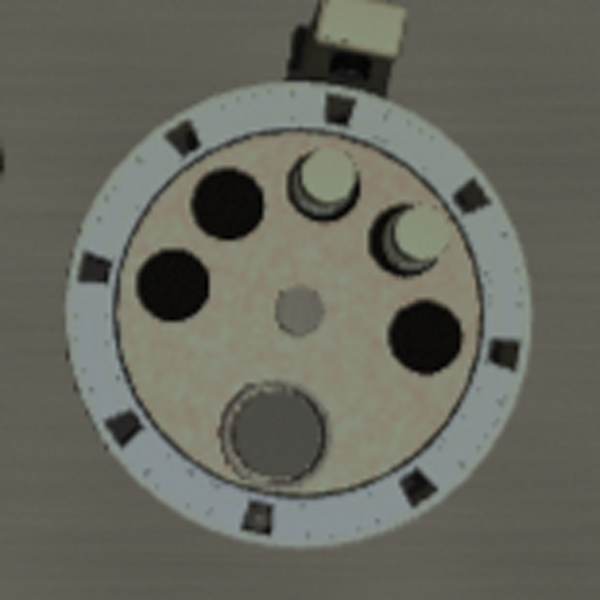

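The crop (3.87x) shows the disc centre at (299.5,311.5), button at (278,433), pin at (258,518) and next hole at (419,487). I'll measure these with masks on the ring and its holes.

```bash
cat >> h.py <<'E'
def ring(c):
    """centre from the 8 ring holes + ring outline, world xy at z=.062"""
    im=c['color'].astype(int)
    m=((im[...,2]-im[...,0]>5)&(im[...,2]>90)).astype(np.uint8); w=np.zeros_like(m); w[145:280,250:385]=1; m*=w
    k=max(cv2.findContours(m,0,1)[0],key=cv2.contourArea)
    e=cv2.fitEllipse(cv2.convexHull(k))
    return plane(c,*e[0],.062),e,m
E
python3 - <<'E'
from h import *
import pickle
c=pickle.load(open('c0.pkl','rb'))['top']
C,e,m=ring(c); print(C,e,'R',np.array(e[1])/2/c['fx']*.965)
C2=plane(c,240+299.5/3.871-.4,130+311.5/3.871-.4,.062); print('disc',C2)
C=C2
for n,(a,b),z in (('btn',(278,433),.086),('pin',(258,518),.064),('next',(419,487),.060),('opp',(340,108),.06),('lens',(350,62),.085)):
    P=plane(c,240+a/3.871-.4,130+b/3.871-.4,z); v=(P-C)[:2]; print(n,P,np.hypot(*v),np.degrees(np.arctan2(v[1],v[0])))
E
```

```text
[ 0.57147322 -0.0780613   0.062     ] ((313.94329833984375, 215.56353759765625), (106.16714477539062, 116.36469268798828), 127.73015594482422) R [0.13270696 0.14545371]
disc [ 0.58540813 -0.08580816  0.062     ]
btn [ 0.50646625 -0.06916438  0.086     ] 0.0806773639658654 168.0943622860538
pin [ 0.45208039 -0.05799207  0.064     ] 0.13619846941943548 168.21545315472662
next [ 0.47184211 -0.16275906  0.06      ] 0.13718120933562541 -145.87893088916843
opp [ 0.72117038 -0.11386506  0.06      ] 0.13863108426120363 -11.67648580121313
lens [ 0.7460865 -0.1173149  0.085    ] 0.16373824627198977 -11.094127627857352
```

```bash
R='x'; python3 -m inch '[{"tx":8,"ty":-14},{"tx":15.5,"ty":-27.2},{"tx":15.5,"ty":-27.2},{"tx":15.5,"ty":-27.2},{"tx":15.5,"ty":-27.2},{"tx":15.5,"ty":-27.2},{"tx":15.5,"ty":-27.2},{"tx":15.5,"ty":-27.2},{"tx":15.5,"ty":-27.2},{"tx":15.5,"ty":-27.2},{"tx":15.5,"ty":-27.2},{"tx":15.5,"ty":-27.2}]' 0 20
python3 -m inch '[{"tx":15.5,"ty":-27.2},{"tx":15.5,"ty":-27.2},{"tx":15.5,"ty":-27.2},{"tx":15.5,"ty":-27.2},{"tx":15.5,"ty":-27.2},{"tx":15.5,"ty":-27.2},{"tx":15.5,"ty":-27.2},{"tx":15.5,"ty":-27.2},{"tx":15.5,"ty":-27.2},{"tx":15.5,"ty":-27.2},{"tx":15.5,"ty":-27.2},{"tx":15.5,"ty":-27.2}]'
```

```text
schema error: expected keys tx, ty, tz, spin
schema error: expected keys tx, ty, tz, spin
```

```bash
python3 -m inch '[{"tx":10,"ty":-17,"tz":0,"spin":0},{"tx":17,"ty":-30,"tz":0,"spin":0},{"tx":17,"ty":-30,"tz":0,"spin":0},{"tx":17,"ty":-30,"tz":0,"spin":0},{"tx":17,"ty":-30,"tz":0,"spin":0},{"tx":17,"ty":-30,"tz":0,"spin":0},{"tx":17,"ty":-30,"tz":0,"spin":0},{"tx":17,"ty":-30,"tz":0,"spin":0},{"tx":17,"ty":-30,"tz":0,"spin":0},{"tx":17,"ty":-30,"tz":0,"spin":0},{"tx":17,"ty":-30,"tz":0,"spin":0},{"tx":17,"ty":-30,"tz":0,"spin":0}]' 0 20
python3 -m inch '[{"tx":17,"ty":-30,"tz":0,"spin":0},{"tx":17,"ty":-30,"tz":0,"spin":0},{"tx":17,"ty":-30,"tz":0,"spin":0},{"tx":17,"ty":-30,"tz":0,"spin":0},{"tx":17,"ty":-30,"tz":0,"spin":0},{"tx":17,"ty":-30,"tz":0,"spin":0},{"tx":17,"ty":-30,"tz":0,"spin":0},{"tx":17,"ty":-30,"tz":0,"spin":0},{"tx":17,"ty":-30,"tz":0,"spin":0},{"tx":12,"ty":-21,"tz":0,"spin":0},{"tx":0,"ty":0,"tz":0,"spin":0}]'
```

```text
clock: 1.1
tcp_pos: [0.3298, 0.2366, 0.2264]
ee_rot: [-0.349, -3.122, 0.0]
contact_force: [1.4, -0.3, -0.2]
finger_gap: 0.0176
finger_force: 0.0
clock: 2.02
tcp_pos: [0.4955, -0.0566, 0.2259]
ee_rot: [-0.355, -3.121, 0.002]
contact_force: [0.8, 0.0, 0.1]
finger_gap: 0.0007
finger_force: 0.0
```

```bash
python3 -m inch '[{"tx":5,"ty":-6,"tz":-20,"spin":0},{"tx":4.5,"ty":-6.5,"tz":-30,"spin":0},{"tx":0,"ty":0,"tz":-30,"spin":0},{"tx":0,"ty":0,"tz":-16,"spin":0},{"tx":0,"ty":0,"tz":0,"spin":0}]'
python3 - <<'E'
from h import *
c=read_camera('wrist'); save(c,'w1.png'); o=arm.get_obs(); print(o['tcp_pos'],c['cam_to_world'].round(3).tolist())
C=[.5852,-.086,.062]
for n,p in dict(btn=(.5050,-.0692,.086),C=C,next=(.4713,-.1604,.062),pin=(.4521,-.0581,.066)).items(): print(n,np.round(proj(c,p)))
t=read_camera('scene'); 
cv2.imwrite('pics/s1.png',cv2.resize(t['color'][120:250,190:350],(800,650)[:2],interpolation=2)[:600,:,::-1])
E
```

```text
clock: 2.43
tcp_pos: [0.5004, -0.0641, 0.1256]
ee_rot: [-0.348, -3.114, -0.002]
contact_force: [-1.1, -0.0, -0.8]
finger_gap: 0.0006
finger_force: 0.0
[ 0.50187227 -0.06435349  0.12828633] [[0.22, 0.948, 0.229, 0.437], [0.975, -0.214, -0.053, -0.049], [-0.001, 0.235, -0.972, 0.284], [0.0, 0.0, 0.0, 1.0]]
btn [280. 243.]
C [283. 336.]
next [138. 213.]
pin [279. 151.]
```

View pics/w1.png

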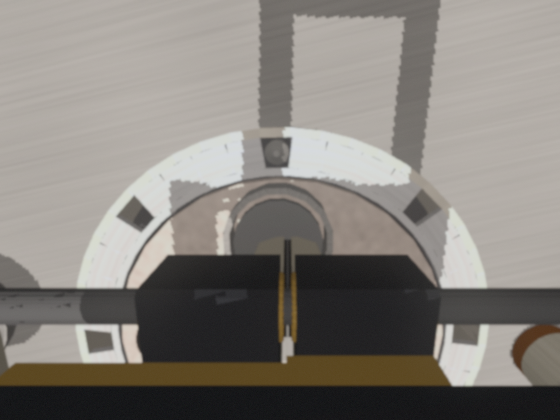

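The wrist view shows the pin at (277,152) and the next hole at (136,213), within 2 px (about 1 mm) of my predictions. The button circle is centred near (279,240), as expected. I'll press now.

```bash
python3 -m inch '[{"tx":1,"ty":-3.4,"tz":-10,"spin":0},{"tx":0,"ty":0,"tz":-15,"spin":0},{"tx":0,"ty":0,"tz":-8,"spin":0},{"tx":0,"ty":0,"tz":-4,"spin":0},{"tx":0,"ty":0,"tz":-4,"spin":0},{"tx":0,"ty":0,"tz":-4,"spin":0},{"tx":0,"ty":0,"tz":-3,"spin":0},{"tx":0,"ty":0,"tz":-1,"spin":0},{"tx":0,"ty":0,"tz":0,"spin":0},{"tx":0,"ty":0,"tz":0,"spin":0}]'
```

```text
clock: 3.37
tcp_pos: [0.5054, -0.0688, 0.0826]
ee_rot: [0.349, 3.122, -0.0]
contact_force: [-3.7, 0.2, 7.2]
finger_gap: 0.0005
finger_force: 3.3
```

```bash
python3 -m inch '[{"tx":0,"ty":0,"tz":-2,"spin":0},{"tx":0,"ty":0,"tz":-2.5,"spin":0},{"tx":0,"ty":0,"tz":0,"spin":0},{"tx":0,"ty":0,"tz":0,"spin":0}]'
python3 -m inch '[{"tx":0,"ty":0,"tz":0,"spin":0}]'
```

```text
clock: 3.7
tcp_pos: [0.5056, -0.0688, 0.0783]
ee_rot: [0.349, 3.121, -0.0]
contact_force: [-4.7, 1.7, 8.1]
finger_gap: 0.0004
finger_force: 3.8
clock: 3.78
tcp_pos: [0.5056, -0.0688, 0.0784]
ee_rot: [0.349, 3.121, -0.0]
contact_force: [-3.9, 0.8, 7.3]
finger_gap: 0.0007
finger_force: 3.8
```

```bash
python3 -m inch '[{"tx":-0.6,"ty":-3.5,"tz":0,"spin":0},{"tx":-0.6,"ty":-3.5,"tz":0,"spin":0},{"tx":-0.3,"ty":-3.6,"tz":0,"spin":0},{"tx":-0.3,"ty":-3.6,"tz":0,"spin":0},{"tx":0,"ty":-3.6,"tz":0,"spin":0},{"tx":0,"ty":-3.6,"tz":0,"spin":0},{"tx":0.3,"ty":-3.6,"tz":0,"spin":0},{"tx":0.3,"ty":-3.6,"tz":0,"spin":0},{"tx":0.6,"ty":-3.5,"tz":0,"spin":0},{"tx":0.6,"ty":-3.5,"tz":0,"spin":0},{"tx":0.9,"ty":-3.4,"tz":0,"spin":0},{"tx":0,"ty":0,"tz":0,"spin":0}]'
python3 - <<'E'
from h import *
import pickle
c=read_camera('wrist'); pickle.dump(c,open('w2.pkl','wb'));save(c,'w2.png'); print(arm.get_obs()['tcp_pos'])
C=np.array([.5852,-.086]); 
for a in (168.15,213.15): print(a,np.round(proj(c,[*(C+.136*np.array([np.cos(np.radians(a)),np.sin(np.radians(a))])),.062])))
for a in (190,195,200): print(a,np.round(proj(c,[*(C+.082*np.array([np.cos(np.radians(a)),np.sin(np.radians(a))])),.082])))
E
```

```text
clock: 4.78
tcp_pos: [0.508, -0.1088, 0.0792]
ee_rot: [0.349, 3.118, -0.002]
contact_force: [-0.2, 1.0, 7.6]
finger_gap: 0.0
finger_force: 3.7
[ 0.50792625 -0.10868063  0.07923872]
168.15 [360. 123.]
213.15 [176. 203.]
190 [302. 251.]
195 [288. 257.]
200 [276. 264.]
```

View pics/w2.png

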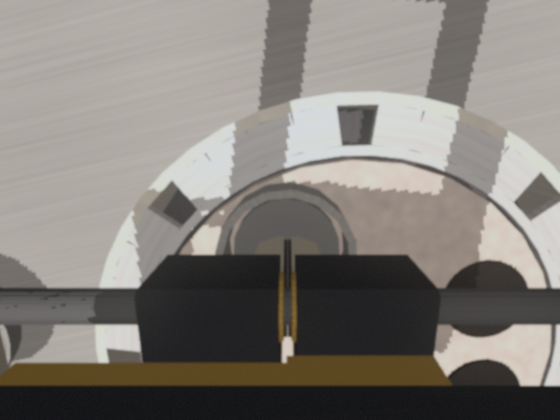

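The disc is turning with the tip. The collar spans columns 217–357 (centre about 287, or 195°) and the next hole is at (174,204), where predicted.

```bash
python3 -m inch '[{"tx":1.0,"ty":-3.4,"tz":-1,"spin":0},{"tx":1.1,"ty":-3.4,"tz":0,"spin":0},{"tx":1.2,"ty":-3.3,"tz":0,"spin":0},{"tx":1.4,"ty":-3.2,"tz":0,"spin":0},{"tx":1.5,"ty":-3.1,"tz":0,"spin":0},{"tx":1.5,"ty":-3.0,"tz":0,"spin":0},{"tx":1.6,"ty":-2.8,"tz":0,"spin":0},{"tx":0,"ty":0,"tz":0,"spin":0},{"tx":0,"ty":0,"tz":0,"spin":0}]'
python3 - <<'E'
from h import *
c=read_camera('wrist'); save(c,'w3.png'); p=arm.get_obs()['tcp_pos']; C=np.array([.5852,-.086]); v=p[:2]-C
print(p,np.hypot(*v),np.degrees(np.arctan2(v[1],v[0]))%360)
for a in (213.15,168.15): print(a,np.round(proj(c,[*(C+.136*np.array([np.cos(np.radians(a)),np.sin(np.radians(a))])),.062])))
for a in (209.15,211.15,213.15,215.15):
  u=np.array([np.cos(np.radians(a)),np.sin(np.radians(a))]); t=np.array([-u[1],u[0]])
  ang=np.radians(np.arange(0,360,4)); 
  P=np.array([proj(c,[*(C+.082*u+.0345*np.array([np.cos(b),np.sin(b)])),.082]) for b in ang])
  print(a,'collar outer cols',P[:,0].min().round(),P[:,0].max().round(),'top',P[P[:,1].argmin()].round())
E
```

```text
clock: 5.58
tcp_pos: [0.5174, -0.1308, 0.0783]
ee_rot: [0.349, 3.118, -0.002]
contact_force: [0.8, 0.3, 7.1]
finger_gap: 0.0007
finger_force: 3.8
[ 0.51738413 -0.13076242  0.0783653 ] 0.08125679168508877 213.42713367274493
213.15 [211. 177.]
168.15 [402.  93.]
209.15 collar outer cols 223.0 365.0 top [293. 183.]
211.15 collar outer cols 219.0 361.0 top [289. 187.]
213.15 collar outer cols 215.0 356.0 top [284. 191.]
215.15 collar outer cols 211.0 352.0 top [280. 196.]
```

View pics/w3.png

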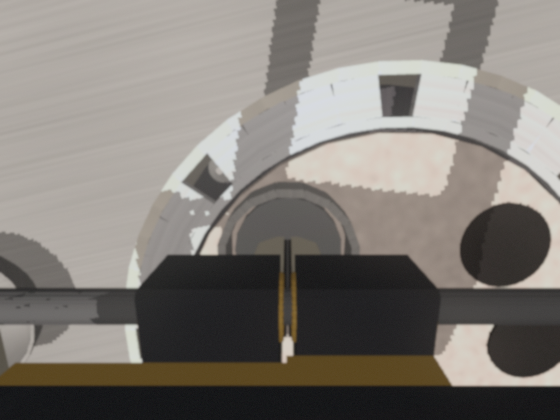

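Run:
```python
import cv2
a=cv2.imread('pics/w3.png')[130:265,150:370]; cv2.imwrite('pics/w3c.png',cv2.resize(cv2.convertScaleAbs(a,alpha=1.3),(792,486),interpolation=2))
```

```text
(no output)
```

View pics/w3c.png

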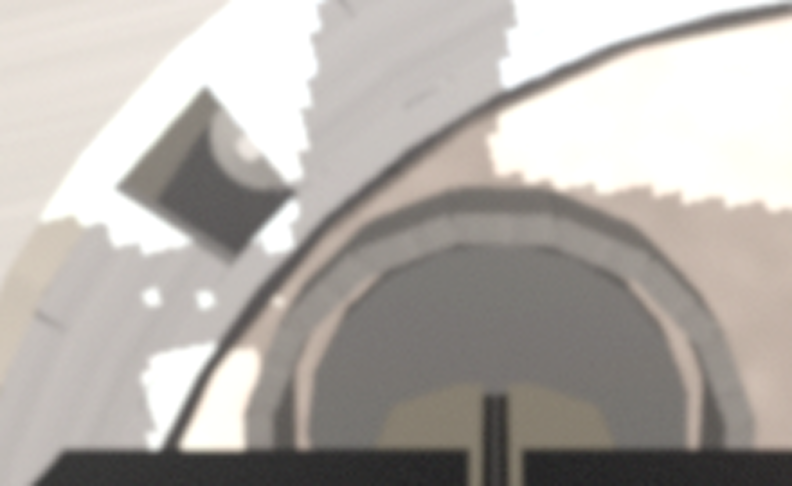

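Run:
```python
from h import *
c=read_camera('wrist'); C=np.array([.5852,-.086])
for a in np.arange(207.15,215,1.):
  u=np.array([np.cos(np.radians(a)),np.sin(np.radians(a))]); p=np.array(proj(c,[*(C+.136*u),.0525])); print(a,((p-[150,130])*3.6).round())
p=np.array(proj(c,[*(C+.136*np.array([np.cos(np.radians(213.15)),np.sin(np.radians(213.15))])),.062])); print('hole',((p-[150,130])*3.6).round())
```

```text
207.15 [298.  96.]
208.15 [287. 106.]
209.15 [275. 116.]
210.15 [264. 127.]
211.15 [253. 138.]
212.15 [242. 149.]
213.15 [232. 160.]
214.15 [222. 171.]
hole [218. 170.]
```

The pin nose is visible in the hole at crop (253,145), while the hole centre is near (214,182). The disc is about 2° short, so I'll push another 3 mm.

```bash
python3 -m inch '[{"tx":0.9,"ty":-1.3,"tz":0,"spin":0},{"tx":0.8,"ty":-1.3,"tz":0,"spin":0},{"tx":0,"ty":0,"tz":0,"spin":0},{"tx":0,"ty":0,"tz":0,"spin":0}]'
python3 - <<'E'
from h import *
c=read_camera('wrist'); save(c,'w4.png')
a=cv2.imread('pics/w4.png')[130:265,150:370]; cv2.imwrite('pics/w4c.png',cv2.resize(cv2.convertScaleAbs(a,alpha=1.3),(792,486),interpolation=2))
C=np.array([.5852,-.086])
for a in np.arange(211.15,217,1.):
  u=np.array([np.cos(np.radians(a)),np.sin(np.radians(a))]); p=np.array(proj(c,[*(C+.136*u),.0525])); print(a,((p-[150,130])*3.6).round())
p=np.array(proj(c,[*(C+.136*np.array([np.cos(np.radians(213.15)),np.sin(np.radians(213.15))])),.062])); print('hole',((p-[150,130])*3.6).round())
E
```

```text
clock: 6.02
tcp_pos: [0.519, -0.1333, 0.0783]
ee_rot: [0.349, 3.118, -0.002]
contact_force: [0.1, -0.6, 7.5]
finger_gap: 0.0002
finger_force: 3.8
211.15 [266. 124.]
212.15 [256. 135.]
213.15 [245. 146.]
214.15 [235. 157.]
215.15 [225. 169.]
216.15 [215. 180.]
hole [232. 156.]
```

View pics/w4c.png

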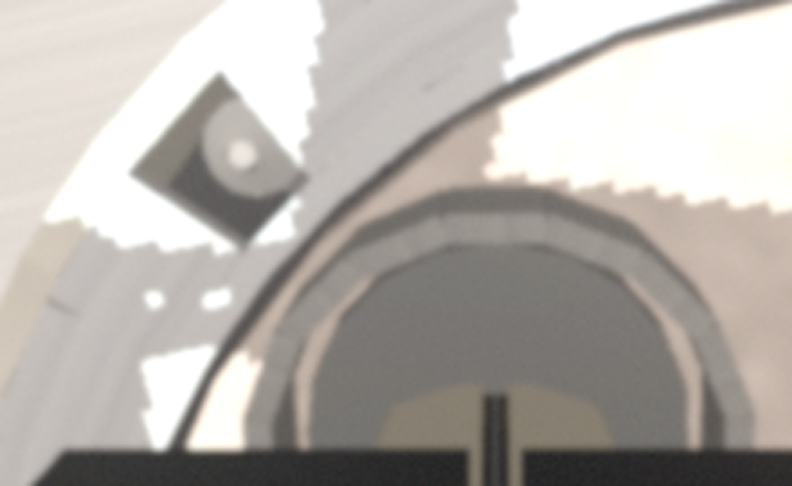

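Pin nose at crop (249,149); when centred it should appear near (238,158). The disc is about 1° short, inside the capture range, so I'll trim 1.3 mm and release straight up.

```bash
python3 -m inch '[{"tx":0.7,"ty":-1.1,"tz":0,"spin":0},{"tx":0,"ty":0,"tz":0,"spin":0},{"tx":0,"ty":0,"tz":0,"spin":0},{"tx":0,"ty":0,"tz":2,"spin":0},{"tx":0,"ty":0,"tz":4,"spin":0},{"tx":0,"ty":0,"tz":4,"spin":0},{"tx":0,"ty":0,"tz":4,"spin":0},{"tx":0,"ty":0,"tz":4,"spin":0},{"tx":0,"ty":0,"tz":10,"spin":0},{"tx":0,"ty":0,"tz":20,"spin":0},{"tx":0,"ty":0,"tz":30,"spin":0},{"tx":0,"ty":0,"tz":30,"spin":0}]'
python3 -m inch '[{"tx":-20,"ty":0,"tz":20,"spin":0},{"tx":-30,"ty":0,"tz":0,"spin":0},{"tx":-30,"ty":20,"tz":0,"spin":0},{"tx":-20,"ty":25,"tz":0,"spin":0},{"tx":0,"ty":30,"tz":0,"spin":0},{"tx":0,"ty":30,"tz":0,"spin":0},{"tx":0,"ty":30,"tz":0,"spin":0},{"tx":0,"ty":30,"tz":0,"spin":0},{"tx":0,"ty":30,"tz":0,"spin":0},{"tx":0,"ty":20,"tz":0,"spin":0},{"tx":0,"ty":0,"tz":0,"spin":0},{"tx":0,"ty":0,"tz":0,"spin":0}]'
python3 - <<'E'
from h import *
t=read_camera('top'); s=read_camera('scene'); print(arm.get_obs()['clock'])
A=cv2.resize(t['color'][130:285,240:395],(400,400),interpolation=2); B=cv2.resize(s['color'][120:250,180:350],(400,306),interpolation=2)
B=np.vstack([B,np.zeros((94,400,3),np.uint8)]); cv2.imwrite('pics/f.png',np.hstack([A,B])[:,:,::-1])
C=np.array([.5852,-.086]); u=np.array([np.cos(np.radians(213.15)),np.sin(np.radians(213.15))])
p=C+.082*u; h=C+.05*u
def z(c,q,zz):
  a,b=map(int,np.round(proj(c,[*q,zz]))); d=np.median(c['depth'][b-1:b+2,a-1:a+2]); T=c['cam_to_world']; return (T@[(a-c['cx'])/c['fx']*d,(b-c['cy'])/c['fy']*d,d,1])[:3].round(4)
for c in (t,s): print('btn',z(c,p,.086),'disc',z(c,C-.035*u,.062))
E
```

```text
clock: 7.07
tcp_pos: [0.5163, -0.1333, 0.1842]
ee_rot: [-0.349, -3.119, -0.001]
contact_force: [1.1, -0.1, -0.1]
finger_gap: 0.0004
finger_force: 0.0
clock: 8.07
tcp_pos: [0.4172, 0.082, 0.2042]
ee_rot: [-0.345, -3.122, 0.001]
contact_force: [-0.1, -0.1, -0.9]
finger_gap: 0.0003
finger_force: 0.0
8.1667
btn [ 0.5174 -0.1316  0.0887] disc [ 0.6135 -0.0657  0.0622]
btn [ 0.5155 -0.1338  0.0845] disc [ 0.6429 -0.0243  0.1063]
```

View pics/f.png

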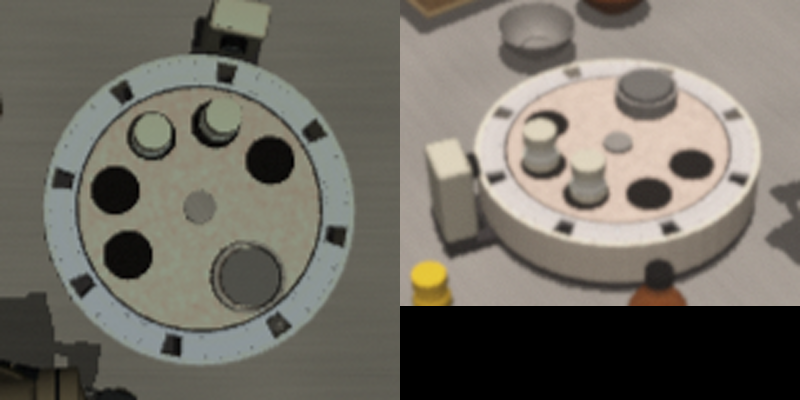

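The final views show the button at about 0.086 m (fully up), the pin in the next hole at (279,325), jar_b in front of the reader, both jars standing, and the arm clear.

```bash
python3 -c "
from plant import close_job
print(close_job())"
```

```text
the job is handed in; nothing more can be done
None
```

The turntable is indexed one hole counter-clockwise: the plunger is fully up in the next hole, jar_b is in front of the reader, both jars are still standing, the arm is clear, and the job was handed in at about 8 s of the 35 s allowed.

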